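# Flip the funnel ring over the flask

## Task

Two sprung flip-over holders are screwed to the laboratory bench, both folded back. Push the arm of the one with the closed round ring up and over its centre so that it snaps down to its forward stop, level above the conical flask, ready for a funnel. Leave the fork-ended holder folded back, and leave the flask standing where it is.

Things in the scene. Friction and masses are not known exactly. Their poses are not given: they have to be found in the camera images.
- ring_stand: Fixed holder with the ring. Grey base plate 200 x 110 x 10 mm, 70 mm behind to 130 mm ahead of the origin; two cheeks 128 mm tall hold the level pivot 115 mm above the origin (on the bench below the pivot). x: forward, the way the arm flips, towards the flask; z up. Folded back, the arm leans 25 deg backwards: its tip is 68 mm behind the origin, 260 mm up (275 mm up when upright).
- ring_arm (a joint): Arm angle, rad: 0 back stop, 0.44 upright, 2.01 level on the front stop. Its spring drives it away from upright to the stop on that side: pushed past upright it snaps over, otherwise it falls back. Steel arm 160 mm from pivot to tip: shank, ring (72 mm outside, 56 inside, centre at 80 mm), then a flat black tab 40 wide, 6 thick, at 114 to 160 mm. Push the tab's back level forwards; 5 N is enough.
- fork_arm (a joint): Arm angle of the other holder, rad, same meaning; it stays at 0. Same base, cheeks and pivot, but the arm ends in an open two-pronged fork (prongs 48 mm apart, ending 150 mm from the pivot) without ring or tab; a glass beaker stands on its base.
- flask: Small conical glass flask, loose, 60 mm across the foot, 28 mm across the neck, 88 mm tall, standing on the ring holder's base plate about 80 mm ahead of the pivot, where the ring comes down (level, the ring clears it by 13 mm). Origin at the centre of its foot, z up.
There are look-alikes about, which are no part of the job. Leave any blue or green look-alike of the flask alone.

How it is judged:
By the outcome, as a careful person would: the job done as asked, in the order asked, and still so for the second after the job is handed in, with the robot touching nothing.
It also fails if it takes over 32 s, if anything falls off the work surface, if the arm or the gripper's body presses on something with over 40 N, if the wrist force passes 120 N, or if a joint passes its speed limit or range.

## Robot

A 6-joint arm with a two-finger parallel gripper is mounted at the origin on the work surface. World frame = base frame: x ahead of the robot, y to its left, z up, the work surface at z = 0. Lengths are in mm, angles in rad, forces in N, time in s.
With the tool pointing down it reaches from about 300 to 775 mm from the base axis. Payload 14.6 kg.
Tool frame: the origin (TCP) lies at the very end of the fingers, on their centre line; the grasp point (between the pads) lies 19 mm behind it; z points along the fingers, y is the line along which they close (so a half turn about z gives the same grasp; the last joint's range is limited). The gripper opens to 94 mm and grips with 3 to 60 N. Pads are 16 mm wide; open, the fingers measure 119 mm over their backs; the gripper's body (75 mm by 177 mm) begins 78 mm behind the grasp point.
Start: joints at [1.237, 0.3, 1.521, -0, 1.321, -0.067], TCP at [145.003, 530.531, 205.446] pointing down, gripper open.
Joint ranges: [-3.03, 3.03], [-0.79, 2.21], [0.23, 2.52], [-1.04, 4.18], [0, 3.07], [-2.55, 2.55]. Speed limits (rad/s): [2.22, 2.22, 2.57, 3.14, 3.14, 3.14].

## Interface

Orientations are given as [roll, pitch, yaw] about the fixed x, y, z axes, in that order (R = Rz(yaw) Ry(pitch) Rx(roll)).
In Python, from cell import manip, eyes, ticket gives the robot as it stands. The module is installed in compiled form; this text tells all that it offers.
- The arm moves only by the tool arm_command, never from a script. Its argument "plan" is a list of rows, each a list of 5 numbers: the opening, from -1 (shut) to 1 (fully open), then the shift along the tool's x, y, z in m, then the turn about the tool's z in rad. In form: [[jaw, dx, dy, dz, roll], ...]. A call has 1 to 20 rows; each row shifts and turns the commanded pose from where the row before left it, along the tool's axes as they then stand; what a row does not reach is not made up. A row lasts 1/8 s, in which the tool goes at most 62.5 mm and 10.7 degrees, less where a joint would pass 70% of its speed; a pose out of reach is approached as far as the arm can. A call is refused whole if a number of a shift passes 0.0625 or a number of a turn 0.188, either way. A call with a gripper value outside its range is refused whole. The fingers move at their own pace and stop on an object; "newtons" is the grip in N (left out, the last holds). Time passes only in rows, so rows that do not move let the fingers close. It gives the time, the measured TCP pose, the force, the opening and the grip force at its end, in the units of the state.
- manip.read_state(): the state, without advancing time (a new reading comes with each control period).
- eyes.camera(name): name is "side" or "top"; returns a dict with "img" (480x640x3 uint8, blue, green, red), "z_map" (480x640 float32, mm along the optical axis (not along the pixel's ray), 0 where there is no reading), "fx", "fy", "cx", "cy" (pixels), "dist" ([k1, k2, p1, p2, k3] as OpenCV has them; the pictures are not rectified), "eye" and "orientation" of the camera in the world. Camera axes: x right, y down, z forward; pixel columns grow to the right and rows downward; lengths in mm; the calibration is good to about 2 mm. A picture is of the moment at which its call begins.
- ticket.sign_off(): hands the job in; it is judged then, once.
The state is a dict: "clock": time; "joints": joint angles; "qd": joint speeds; "effort": joint torques, N m; "eef_pos": TCP position; "eef_rot": TCP orientation; "wrist_force": force on the tool from outside, world axes, zero at the start; "moment": the same for the moment, N m; "finger_gap": finger opening in mm; "finger_force": force on a finger pad.
Only numpy, scipy, OpenCV 4.12 (cv2) and the standard library are available. Lean on these libraries where they do the work, as an engineer would, in place of code of your own. Each camera call takes 0.05 s, during which the arm holds its last target. There are 200 camera calls.

## Working session

There is one attempt and no reset: what is moved stays moved. The work goes in short steps, Python scripts to look and compute and a tool call to move; the robot and the scene stay as the last step left them, time stands still between calls to the robot, and variables do not carry over. Pictures are saved under pics/ and viewed, at most 10 in all, crops included, and the job is handed in when it is done.

Besides the shell and the picture viewer there is one more tool, called in YAML: its name, and indented under it one key for each argument. arm_command: Moves the arm, as the interface text tells. Its arguments: {"type":"object","properties":{"plan":{"type":"array"},"newtons":{"type":"number"}},"required":["plan"]}

```bash
mkdir -p pics; cat > h.py <<'E'
import numpy as np, cv2
from cell import manip, eyes, ticket
def cloud(c):
    K=np.array([[c["fx"],0,c["cx"]],[0,c["fy"],c["cy"]],[0,0,1]])
    v,u=np.mgrid[0:480,0:640]
    n=cv2.undistortPoints(np.stack([u,v],-1).reshape(-1,1,2).astype(np.float64),K,np.array(c["dist"])).reshape(480,640,2)
    z=c["z_map"][...,None]
    P=np.concatenate([n*z,z],-1)
    o=np.array(c["orientation"],float)
    if o.shape!=(3,3):
        from scipy.spatial.transform import Rotation as R
        o=R.from_euler("xyz",o).as_matrix()
    W=P@o.T+np.array(c["eye"]); W[c["z_map"]==0]=np.nan
    return W
E
python3 - <<'E'
from h import *
for n in("side","top"):
    c=eyes.camera(n); cv2.imwrite(f"pics/{n}0.png",c["img"]); print(n,c["eye"],c["orientation"],c["fx"])
    np.save(f"{n}0.npy",cloud(c))
print(manip.read_state())
E
```

```text
side [ 240.67661271 -710.11000534  636.0435655 ] [-2.20328927 -0.02269962 -0.33921671] 556.7755694071927
top [366.1596219  -13.39344488 843.61417848] [-2.99522669 -0.01656649 -1.56268823] 472.699609174151
{'clock': 0.1, 'joints': array([ 1.23740005e+00,  3.00416282e-01,  1.52149387e+00,  1.84273181e-05,
        1.32071945e+00, -6.65784391e-02]), 'qd': array([ 0.00036084, -0.00266806, -0.00137298,  0.00105771, -0.00011791,
        0.00086189]), 'effort': array([-8.79499948e-04, -5.32643759e+01, -3.53282619e+01,  7.08722323e-02,
        2.33949552e-02, -7.68922837e-05]), 'eef_pos': array([144.92587874, 530.32344449, 204.95329883]), 'eef_rot': array([-3.14055920e+00, -8.67967329e-05,  2.87477020e+00]), 'wrist_force': array([ 0.30598728, -0.47435555,  0.02475756]), 'moment': array([-0.01649888,  0.05738396, -0.02817187]), 'finger_force': 0.0, 'finger_gap': 94.200733689743}
```

View pics/side0.png

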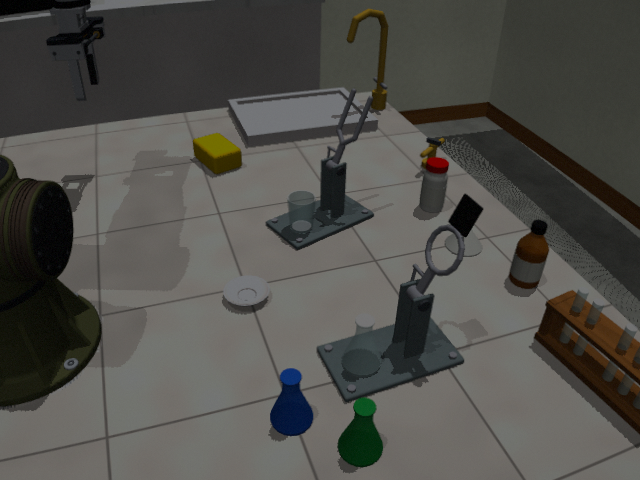

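View pics/top0.png

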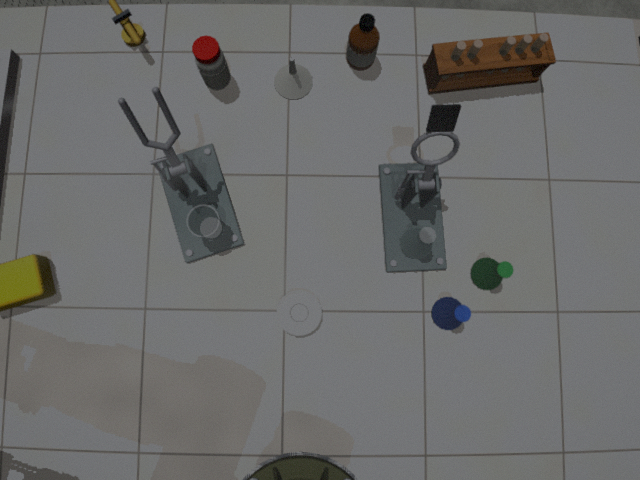

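The ring holder is the near one in the side view, with the black tab at (465,215), the ring at (444,250) and the clear flask at (363,348). In the top view the tab is at (443,118), the ring at (435,148), the base corners at about (380,165), (440,165), (446,270) and (387,271), and the flask neck at (428,234). Its forward direction points towards the robot, roughly −x. The fork holder is at top-view (190,190), with the beaker on its base.

```bash
python3 - <<'E'
from h import *
T=np.load("top0.npy");S=np.load("side0.npy")
it=cv2.imread("pics/top0.png");is_=cv2.imread("pics/side0.png")
# plate: z 5..16 region in both views
for n,W in(("top",T),("side",S)):
    m=(W[...,2]>6)&(W[...,2]<14)&(W[...,0]>350)&(W[...,1]<-60)&(W[...,1]>-300)
    m=cv2.morphologyEx(m.astype(np.uint8),cv2.MORPH_OPEN,np.ones((3,3)))
    k,l,st,_=cv2.connectedComponentsWithStats(m); i=1+np.argmax(st[1:,4])
    print(n,"plate",st[i],cv2.minAreaRect(W[l==i][:,:2].astype(np.float32)))
    im={"top":it,"side":is_}[n]
    b=(im.max(-1)<45)&(W[...,2]>175)&(W[...,0]>450)&(W[...,1]<-60)&(W[...,1]>-300)
    P=W[b]; print("tab",len(P),np.median(P,0),P.min(0),P.max(0),np.argwhere(b).mean(0)[::-1])
    r=(W[...,2]>130)&(W[...,0]>400)&(W[...,1]<-60)&(W[...,1]>-300); P=W[r]
    print("arm",len(P),P.min(0),P.max(0),[np.round(P[(P[:,2]>a)&(P[:,2]<=a+20)].mean(0)) for a in range(130,270,20)])
def rows(W,pts):
    for u,v in pts: print((u,v),np.round(W[v,u]))
rows(T,[(382,167),(437,167),(443,268),(389,269),(428,234),(418,243),(292,68),(362,22),(365,45),(431,60),(430,90),(180,100)])
print("behind tab objects max z:")
m=(T[...,2]>20)&(T[...,0]>600);P=T[m]
for y in range(-350,350,50):
    q=P[(P[:,1]>=y)&(P[:,1]<y+50)]
    if len(q): print(y,len(q),np.round(q.min(0)),np.round(q.max(0)))
E
```

```text
top plate [ 379  163   68  109 3448] ((541.2720336914062, -198.39610290527344), (200.02752685546875, 108.95939636230469), 3.207010507583618)
tab 732 [ 628.72363878 -192.31095807  241.1723743 ] [ 607.81293854 -221.61427196  197.28951093] [ 640.30615329 -172.98640266  260.46644425] [442.81557377 117.83606557]
arm 1567 [ 575.30061347 -228.7503594   130.10059818] [ 642.52328639 -158.96923969  260.46644425] [array([ 582., -185.,  141.]), array([ 591., -197.,  162.]), array([ 599., -196.,  180.]), array([ 610., -190.,  202.]), array([ 619., -192.,  220.]), array([ 628., -192.,  240.]), array([ 636., -192.,  256.])]
side plate [ 317  318  147   82 4605] ((542.6971435546875, -200.50241088867188), (201.58865356445312, 111.40263366699219), 2.6257741451263428)
tab 895 [ 628.37841252 -196.6735523   238.51307603] [ 598.11424084 -231.82112554  175.32267877] [ 642.17874378 -164.90072458  262.38935722] [462.82346369 218.09497207]
arm 1867 [ 563.85718864 -231.82112554  130.19639187] [ 643.78171345 -160.33576539  262.38935722] [array([ 583., -191.,  141.]), array([ 593., -198.,  162.]), array([ 601., 
[... 361 characters left out ...]
49. -97. 124.]
(365, 45) [ 832. -107.   82.]
(431, 60) [ 823. -231.   53.]
(430, 90) [ 786. -239.    8.]
(180, 100) [764. 238.  -4.]
behind tab objects max z:
-350 837 [ 792. -350.   68.] [ 859. -300.  117.]
-300 1012 [ 783. -300.   20.] [ 852. -250.  118.]
-250 1049 [ 600. -250.   20.] [ 844. -200.  260.]
-200 731 [ 600. -200.  179.] [ 640. -159.  260.]
-150 745 [ 825. -134.   20.] [ 868. -100.  126.]
-100 560 [ 826. -100.   20.] [875. -77. 125.]
-50 1 [805.  -1.  20.] [805.  -1.  20.]
0 446 [781.   1.  20.] [823.  44.  85.]
100 242 [789. 142.  21.] [820. 150. 110.]
150 1626 [600. 150.  20.] [831. 200. 255.]
200 622 [600. 200. 110.] [661. 247. 254.]
300 420 [849. 303.  20.] [926. 350.  71.]
```

arm_command:
  plan:
    - [-1,0,0,-0.03,-0.08]
    - [-1,0,0,-0.03,-0.08]
    - [-1,0,0,-0.03,-0.08]
    - [-1,0,0,-0.03,-0.08]
    - [-1,-0.034,-0.03,0,0]
    - [-1,-0.034,-0.03,0,0]
    - [-1,-0.034,-0.03,0,0]
    - [-1,-0.034,-0.03,0,0]
    - [-1,-0.034,-0.03,0,0]
    - [-1,-0.034,-0.03,0,0]
    - [-1,-0.034,-0.03,0,0]
    - [-1,-0.034,-0.03,0,0]
    - [-1,-0.034,-0.03,0,0]
    - [-1,-0.034,-0.03,0,0]
    - [-1,0,0,0,0]

```text
clock: 1.98
eef_pos: [502.0, 247.2, 324.4]
eef_rot: [-3.141, -0.002, -3.092]
wrist_force: [0.5, -0.3, -0.1]
finger_gap: 0.4
finger_force: 0.0
```

arm_command:
  plan:
    - [-1,-0.022,-0.0345,0,0]
    - [-1,-0.022,-0.0345,0,0]
    - [-1,-0.022,-0.0345,0,0]
    - [-1,-0.022,-0.0345,0,0]
    - [-1,-0.022,-0.0345,0,0]
    - [-1,-0.022,-0.0345,0,0]
    - [-1,-0.022,-0.0345,0,0]
    - [-1,-0.022,-0.0345,0,0]
    - [-1,0,-0.034,0,0]
    - [-1,0,-0.034,0,0]
    - [-1,0,-0.034,0,0]
    - [-1,0,-0.034,0,0]
    - [-1,0,-0.034,0,0]
    - [-1,0,0,0,0]

```text
clock: 3.72
eef_pos: [699.7, -188.2, 324.5]
eef_rot: [3.141, -0.001, -3.09]
wrist_force: [0.7, 0.7, -0.1]
finger_gap: 0.4
finger_force: 0.0
```

arm_command:
  plan:
    - [-1,0,-0.003,0.022,0]
    - [-1,0,0,0.022,0]
    - [-1,0,0,0.022,0]
    - [-1,0,0,0.022,0]
    - [-1,0,0,0,0]

```text
clock: 4.35
eef_pos: [699.7, -188.2, 235.9]
eef_rot: [3.14, -0.003, -3.087]
wrist_force: [0.0, 0.1, 0.4]
finger_gap: 0.3
finger_force: 0.0
```

```bash
python3 - <<'E'
from h import *
c=eyes.camera("side"); cv2.imwrite("pics/side1.png",c["img"])
E
```

```text
(no output)
```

View pics/side1.png

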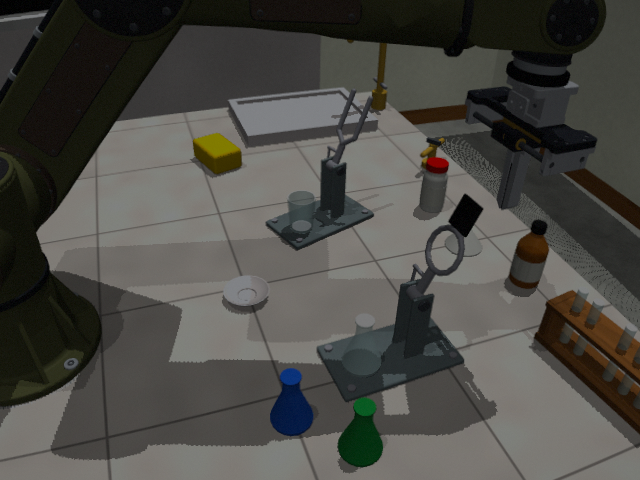

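The fingertips, at about (510,205), are directly behind the tab at (465,215) and nothing stands between them. I'll push forward slowly.

arm_command:
  plan:
    - [-1,0.02,-0.004,0,0]
    - [-1,0.02,0,0,0]
    - [-1,0.01,0,0,0]
    - [-1,0.01,0,0,0]
    - [-1,0.01,0,0,0]
    - [-1,0.01,0,0,0]
    - [-1,0.01,0,0,0]

```text
clock: 5.28
eef_pos: [609.6, -198.8, 237.2]
eef_rot: [3.141, -0.001, -3.088]
wrist_force: [1.5, 0.5, 1.1]
finger_gap: 0.4
finger_force: 0.7
```

arm_command:
  plan:
    - [-1,0.01,0,0,0]
    - [-1,0.01,0,0,0]
    - [-1,0.01,0,0,0]
    - [-1,0.01,0,0,0]
    - [-1,0.01,0,0,0]
    - [-1,0,0,0,0]

```text
clock: 6.02
eef_pos: [560.0, -201.5, 237.7]
eef_rot: [-3.141, 0.0, -3.089]
wrist_force: [0.3, -0.1, 0.6]
finger_gap: 0.2
finger_force: 0.0
```

```bash
python3 - <<'E'
from h import *
c=eyes.camera("side"); cv2.imwrite("pics/side2.png",c["img"])
E
```

```text
(no output)
```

View pics/side2.png

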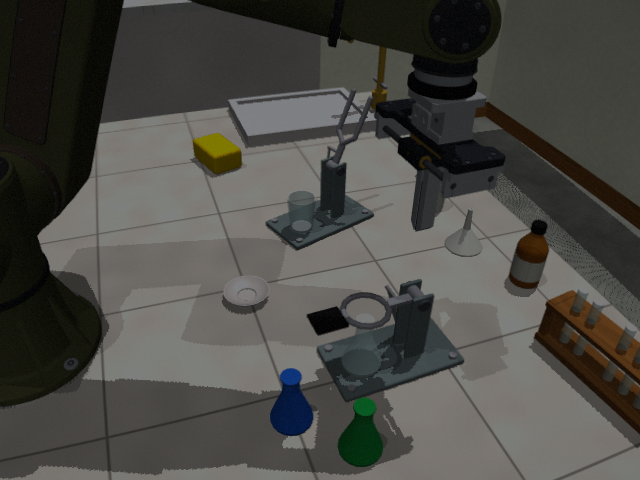

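The ring arm has snapped down: the ring is at (366,310) above the flask, the tab is at (327,320), and the fork is still folded back. I'll lift clear and check the result.

arm_command:
  plan:
    - [-1,0,0,-0.03,0]
    - [-1,0,0,-0.03,0]
    - [-1,0,0,-0.03,0]
    - [-1,-0.02,0.04,0,0]
    - [-1,-0.02,0.04,0,0]
    - [-1,-0.02,0.04,0,0]
    - [-1,-0.02,0.04,0,0]
    - [-1,0,0,0,0]
    - [-1,0,0,0,0]

```text
clock: 7.2
eef_pos: [631.9, -37.7, 327.2]
eef_rot: [-3.141, -0.0, -3.088]
wrist_force: [0.8, -0.8, -0.5]
finger_gap: 0.9
finger_force: 0.0
```

```bash
python3 - <<'E'
from h import *
c=eyes.camera("top"); cv2.imwrite("pics/top3.png",c["img"]); T=cloud(c)
s=eyes.camera("side"); S=cloud(s); cv2.imwrite("pics/side3.png",s["img"][200:440,240:500])
for W in (S,T):
    m=(W[...,2]>104)&(W[...,2]<135)&(W[...,0]>380)&(W[...,0]<545)&(W[...,1]<-150)&(W[...,1]>-250); P=W[m]
    if len(P): print(len(P),P.min(0),P.max(0),np.median(P,0))
print(manip.read_state()["wrist_force"])
E
```

```text
1667 [ 412.10357933 -239.1180757   104.27518084] [ 544.99402353 -165.26888697  120.7188545 ] [ 462.03207586 -205.63233884  117.64507287]
191 [ 470.17605216 -236.04439989  112.42334357] [ 524.75481125 -211.8676502   120.44721906] [ 500.35414211 -227.88251405  116.63510141]
[ 0.26953908 -0.12784168 -0.60724435]
```

View pics/side3.png

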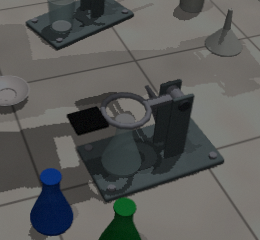

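View pics/top3.png

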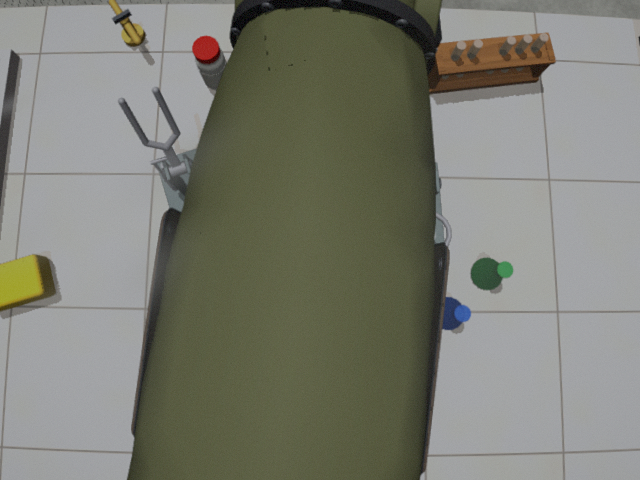

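The arm lies level: the ring and tab are at z ≈ 117 mm and the tip at x ≈ 412. In the side crop the flask stands under the ring at (125,145). In the top view the fork is still folded back at (150,110), and the robot is clear of everything.

```bash
python3 -c "
from cell import ticket
print(ticket.sign_off())"
```

```text
the job is handed in; nothing more can be done
None
```

The ring arm is snapped over and level above the standing flask, the fork holder is still folded back, and the job was handed in at about 7 s on the robot clock.

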